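# Set the dust-extraction selector to the triangular sander outlet

## Robot

A 6-joint arm with a two-finger parallel gripper is mounted at the origin on the work surface. World frame = base frame: x ahead of the robot, y to its left, z up, the work surface at z = 0. Lengths are in m, angles in rad, forces in N, time in s.
With the tool pointing down it reaches from about 0.3 to 0.75 m from the base axis. Payload 8.5 kg.
Tool frame: the origin (TCP) lies midway between the tips of the shut fingers; the grasp point (between the pads) lies 19 mm behind it; z points along the fingers, y is the direction in which the jaws open and shut (so a half turn about z gives the same grasp; the last joint's range is limited). The gripper opens to 85 mm and grips with 20 to 120 N. Pads are 22 mm wide; open, the fingers measure 114 mm over their backs; the gripper's body (76 mm by 85 mm) begins 54 mm behind the grasp point. The pads swing forward as they close: fully open they stand 13 mm farther back than shut.
Start: joints at [-1.417, 0.381, 1.297, -0, 1.464, -0.215], TCP at [0.198, -0.513, 0.231] pointing down, gripper open.
Joint ranges: [-3.11, 3.11], [-0.89, 2.33], [0.22, 2.48], [-1.42, 4.56], [0.17, 2.85], [-2.88, 2.88]. Speed limits (rad/s): [2.39, 2.39, 3.14, 3.14, 3.14, 3.14].

## Interface

Orientations are given as [roll, pitch, yaw] about the fixed x, y, z axes, in that order (R = Rz(yaw) Ry(pitch) Rx(roll)).
In Python, from rig import manip gives the robot as it stands.
- The arm moves only by the tool arm_command, never from a script. Its argument "steps" is a list that holds one entry, the list of rows, each a list of 4 numbers: the shift along the world's x, y, z in cm, then the turn about the world's z in degrees. In form: [[[dx, dy, dz, twist], ...]]. A call has 1 to 12 rows; each row shifts and turns the commanded pose from where the row before left it; what a row does not reach is not made up. A row lasts 1/10 s, in which the tool goes at most 50 mm and 8.59 degrees, less where a joint would pass 70% of its speed; a pose out of reach is approached as far as the arm can. A call with a gripper value outside its range is refused whole. "jaw" is the closure in counts, from 0 (fully open) to 255 (shut), set as the call begins (left out, the last holds). The fingers move at their own pace and stop on an object; "force" is the grip in N (left out, the last holds). Time passes only in rows, so rows that do not move let the fingers close. It gives the time, the measured TCP pose, the force and the opening at its end, in the units of the state.
- manip.observe(): the state, without advancing time (a new reading comes with each control period).
- manip.get_image(name): name is "scene" or "top"; returns (picture, depth): 480x640x3 uint8, red, green, blue; 480x640 float32, m along the optical axis (not along the pixel's ray), 0 where there is no reading.
- manip.camera_model(name): a dict with "K" (3x3 intrinsics, pixels), "dist_coeffs" ([k1, k2, p1, p2, k3] as OpenCV has them; the pictures are not rectified), "world_to_cam" (4x4, takes a point from world to camera coordinates). Camera axes: x right, y down, z forward; pixel columns grow to the right and rows downward; lengths in m; the calibration is good to about 2 mm. A picture is of the moment at which its call begins. camera_model takes no time and is no camera call.
- manip.hand_in(): hands the job in, once; it reports no verdict.
The state is a dict: "time_s": time; "q": joint angles; "dq": joint speeds; "joint_efforts": joint torques, N m; "tcp_pos": TCP position; "eef_rot": TCP orientation; "force": force on the tool from outside, world axes, zero at the start; "wrist_torque": the same for the moment, N m; "opening": finger opening in m.
Only numpy, scipy, OpenCV 4.12 (cv2) and the standard library are available. Lean on these libraries where they do the work, as an engineer would, in place of code of your own. Each camera call takes 0.05 s, during which the arm holds its last target. There are 200 camera calls.

## Task

Switch the bench's dust extraction to the triangular-sander outlet: with the fingertips, push the upright tab on the selector dial gently around until it points at the middle of the triangular label plate, leave it there and come clear. Only push the tab: do not grip it, do not lift the dial, and leave the things lying around where they are.

Things in the scene. Friction and masses are not known exactly. Their poses are not given: they have to be found in the camera images.
- manifold: Fixed dust-extraction manifold: light grey flat steel box 300 (its x) x 340 (its y) x 60 mm high, bolted to the bench, with four black pipe stubs (44 mm across, 50 mm long) on its +x side. Origin: centre of its underside, on the bench. The selector dial lies on its top, with the dial's axis 20 mm from the box's centre towards its +x side.
- selector (a joint): Angle of the selector dial about its upright axis, rad; grows counter-clockwise seen from above; 0 when the tab points along the manifold's -x. Stops at -1.65 and +1.65. No clicks or spring: friction (about 0.16 N m, so about 2 to 3 N at the tab) keeps it wherever it is left. It starts between the two middle label plates. The label plates stand at -1.2, -0.5, +0.5 and +1.2 rad, in an order that changes from start to start.
- dial_centre (a point): Point on the dial's axis at the top face of the disc (75 mm above the bench). The dial is a bare metal disc 184 mm across and 12 mm thick with a low hub (36 mm across, 8 mm high). It rests on its spindle by its own weight (about 0.5 kg) and would come up if lifted.
- tab (a point): Point in the middle of the upright tab, 115 mm above the bench, level with its top. The tab is the black plastic fin that stands up from the dial near its rim: 40 mm long along the radius (50 to 90 mm from the axis), 12 mm thick across it, 40 mm high above the disc (75 to 115 mm above the bench). Its x axis points radially in to the dial's axis, y across the tab, z up. A flat black pointer at its foot reaches the disc's edge.
- pointer (a point): Unmarked point straight ahead of the tab, 128 mm from the dial's axis, on the ring on which the label plates' centres lie: what the tab points at. It turns with the dial. 62 mm above the bench.
- label_triangle: Black triangular label plate, the TARGET: a flat equilateral triangle with 47 mm sides, 4 mm thick, screwed flat on the manifold's top; its centre is 128 mm from the dial's axis. Origin: centre of its underside, 60 mm above the bench.
- label_round: Black round label plate, 40 mm across, 4 mm thick, screwed flat on the manifold's top; its centre is 128 mm from the dial's axis. Origin: centre of its underside, 60 mm above the bench.
- label_square: Black square label plate, 34 mm sides, 4 mm thick, screwed flat on the manifold's top; its centre is 128 mm from the dial's axis. Origin: centre of its underside, 60 mm above the bench.
- label_long: Black long narrow label plate, 46 x 16 mm, 4 mm thick, screwed flat on the manifold's top; its centre is 128 mm from the dial's axis. Origin: centre of its underside, 60 mm above the bench.
- squeeze_bottle: Bystander: white squeeze bottle standing on the bench beside the manifold's +y side, 64 mm across, 170 mm tall. Origin: centre of its underside.
- tape_roll: Bystander: roll of paper masking tape, 68 mm across, 25 mm high, lying on the manifold's top at its +x, +y corner. Origin: centre of its underside.
- sanding_block: Bystander: cork sanding block 120 x 60 x 35 mm lying on the bench beside the manifold's -y side. Origin: centre of its underside.

How it is judged:
At the end, for the whole second after the job is handed in: The tab points at the middle of the triangular plate: the point ahead of the tab on the label ring lies within 12 mm of the plate's centre (about 5 degrees), the dial is at rest and fully down on its spindle (within 4 mm) (horizontal distance between pointer and label_triangle below 0.012 m and velocity of joint selector between -0.03 and 0.03 rad/s and height (world z) of tab below 0.119 m); the robot touches nothing.
It fails at once if the dial is lifted off its seat by more than 8 mm (height (world z) of tab above 0.123 m).
It fails at once if the dial or its tab is gripped or pushed hard (more than 25 N from the fingers) (contact force between the fingers and selector above 25 N).
It fails at once if a bystander is lifted or moved by more than 20 mm (distance of any of squeeze_bottle, tape_roll, sanding_block from where it was at the start of the episode above 0.02 m).
It also fails if it takes over 48 s, if anything falls off the work surface, if the arm or the gripper's body presses on something with over 40 N, if the wrist force passes 120 N, or if a joint passes its speed limit or range.

## Working session

There is one attempt and no reset: what is moved stays moved. The work goes in short steps, Python scripts to look and compute and a tool call to move; the robot and the scene stay as the last step left them, time stands still between calls to the robot, and variables do not carry over. Pictures are saved under pics/ and viewed, about 8 in all and at most 12, crops included, and the job is handed in when it is done.

Besides the shell and the picture viewer there is one more tool, called after "Call:" by a JSON object that holds its "method" and its "body", one argument or row to a line. arm_command: Moves the arm, as the interface text tells. Its arguments: {"type":"object","properties":{"steps":{"type":"array","items":{"type":"array","items":{"type":"array","items":{"type":"number"}}}},"jaw":{"type":"number"},"force":{"type":"number"}},"required":["steps"]}

```bash
mkdir -p pics; cat > h.py <<'E'
import numpy as np, cv2
from rig import manip
def shot(n,f,crop=None,s=1):
    p,d=manip.get_image(n); np.savez('last_'+n,p=p,d=d)
    im=cv2.cvtColor(p,cv2.COLOR_RGB2BGR)
    if crop: x0,y0,x1,y1=crop; im=im[y0:y1,x0:x1]
    cv2.imwrite('pics/'+f,cv2.resize(im,None,fx=s,fy=s,interpolation=cv2.INTER_CUBIC))
def at_z(n,uv,z):
    c=manip.camera_model(n);K=np.array(c['K']);T=np.array(c['world_to_cam'])
    u=cv2.undistortPoints(np.array(uv,float).reshape(-1,1,2),K,np.array(c['dist_coeffs'],float))[:,0]
    r=np.c_[u,np.ones(len(u))]@T[:3,:3]; o=-T[:3,:3].T@T[:3,3]
    return o+r*((z-o[2])/r[:,2])[:,None]
def proj(n,P):
    c=manip.camera_model(n);T=np.array(c['world_to_cam'])
    return cv2.projectPoints(np.array(P,float).reshape(-1,3),cv2.Rodrigues(T[:3,:3])[0],T[:3,3],np.array(c['K']),np.array(c['dist_coeffs'],float))[0][:,0]
E
python3 - <<'E'
from h import *
shot('top','t0.png'); shot('scene','s0.png'); s=manip.observe(); print(s['tcp_pos'],s['eef_rot'],s['time_s'])
E
```

```text
[ 0.19824152 -0.51275064  0.23077364] [-3.14029390e+00 -2.99391994e-04  3.68821163e-01] 0.1
```

View pics/t0.png

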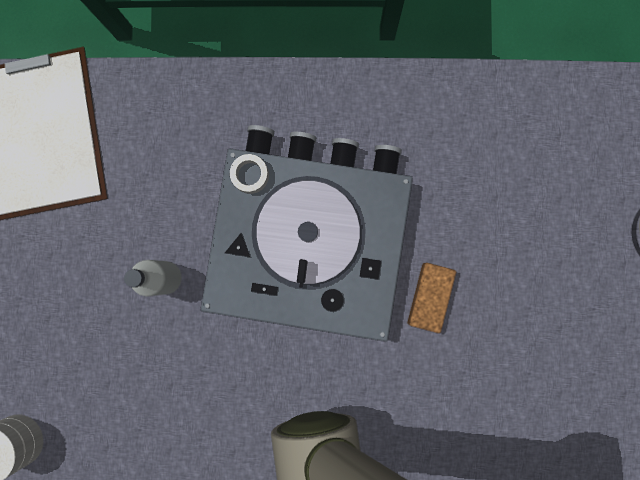

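View pics/s0.png

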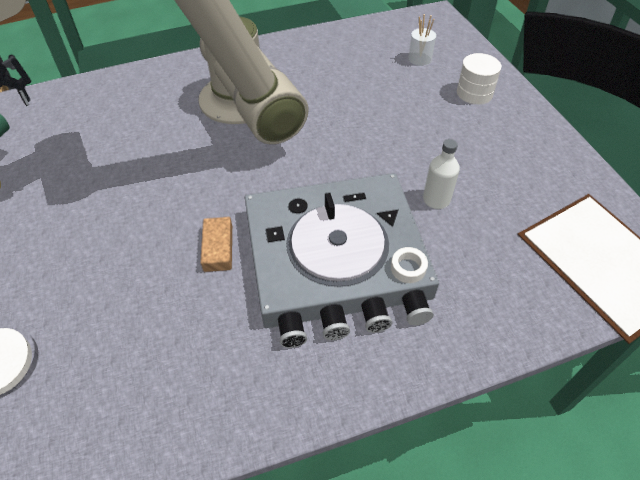

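The top view shows the triangle plate at about (238,246), the long plate at (264,289), round at (332,300) and square at (370,268). The dial hub is at (308,232) and the tab top at about (302,271). The bottle (150,278) is to the left and the tape (249,173) is on the far left corner.

```bash
python3 - <<'E'
from h import *
L=np.array([[238,246.5],[264,289],[332,300],[370,268]])
P=at_z('top',L,.064); 
# circle fit with r=.128
from scipy.optimize import least_squares
c=least_squares(lambda c:np.hypot(*(P[:,:2]-c).T)-.128,P[:,:2].mean(0)+[.1,0]).x
h=at_z('top',[[308,232]],.083)[0]
cor=at_z('top',[[232,151],[411,178],[387,339],[203,310]],.06)
ex=((cor[0]+cor[1])-(cor[2]+cor[3]));phi=np.arctan2(ex[1],ex[0])
print('P',P.round(4),'\nfit c',c,'hub',h,'yaw',phi,'box c',cor.mean(0),np.linalg.norm(cor[0]-cor[1]),np.linalg.norm(cor[1]-cor[2]))
def ang(p,c): return np.arctan2(p[1]-c[1],p[0]-c[0])-phi-np.pi
w=lambda a:(a+np.pi)%(2*np.pi)-np.pi
for p in P: print(w(ang(p,h)),w(ang(p,c)),np.hypot(*(p-h)[:2]))
t=at_z('top',[[301.5,272]],.115)[0];print('tab',t,w(ang(t,h)),np.hypot(*(t-h)[:2]))
print('bottle',at_z('top',[[134,278]],.17),'tape',at_z('top',[[249,173]],.085),'tcp', proj('top',[.3,0,.2]))
shot('top','t1.png',(190,130,430,350),3.3)
E
```

```text
P [[ 0.5786  0.1861  0.064 ]
 [ 0.5036  0.1378  0.064 ]
 [ 0.4863  0.0165  0.064 ]
 [ 0.544  -0.0499  0.064 ]] 
fit c [0.60639268 0.06143961] hub [0.60487932 0.06020056 0.083     ] yaw -0.1464487799001384 box c [0.58541433 0.06150858 0.06      ] 0.32725310540919633 0.29039288727903245
-1.2185131228631245 -1.2049330748311655 0.1286314392252455
-0.5071086949254617 -0.4922378766730944 0.1275690099029646
0.49931894748956474 0.5043080243140805 0.1263708194055653
1.2123136714338045 1.2066327532098766 0.1258229122421874
tab [0.5347271  0.06824402 0.115     ] 0.03229000628708212 0.07061183815404094
bottle [[0.52024507 0.33334606 0.17      ]] tape [[0.70747343 0.16603736 0.085     ]] tcp [[340.34751229 428.17198129]]
```

View pics/t1.png

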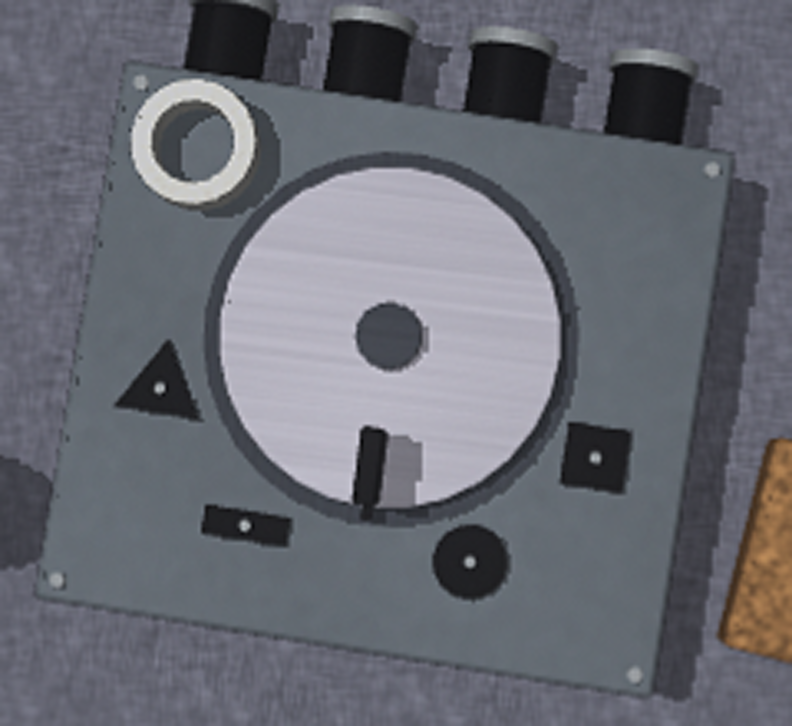

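Call:
{"method": "arm_command", "body": {
  "steps": [
    [[2.4,3.9,0,5],[2.4,3.9,0,5],[2.4,3.9,0,5],[2.4,3.9,0,5],[2.4,3.9,0,5],[2.4,3.9,0,5],[2.4,3.9,0,5],[2.4,3.9,0,5],[2.4,3.9,0,5],[2.4,3.9,0,5],[2.4,3.9,0,5],[2.4,3.9,0,5]]
  ],
  "jaw": 255,
  "force": 20
}}

```text
time_s: 1.35
tcp_pos: [0.4869, -0.0431, 0.2313]
eef_rot: [-3.141, 0.0, 1.42]
force: [0.6, -0.9, 0.3]
opening: 0.0004
```

Call:
{"method": "arm_command", "body": {
  "steps": [
    [[2,3.6,0,1],[1.5,2.5,0,1],[0.8,1.7,0,0],[0,0,0,0],[0,0,0,0],[0,0,0,0]]
  ]
}}

```text
time_s: 1.95
tcp_pos: [0.5289, 0.0322, 0.2313]
eef_rot: [-3.141, 0.0, 1.45]
force: [0.1, 0.4, 0.6]
opening: 0.0
```

```bash
python3 - <<'E'
from h import *
shot('top','t2.png',(190,130,430,350),2.5); s=manip.observe(); print(s)
E
```

```text
{'time_s': 2.0, 'q': array([-1.62832017e-01,  3.45422458e-01,  1.35241762e+00, -1.45996027e-04,
        1.44394161e+00, -4.17313346e-02]), 'dq': array([-0.00063755, -0.00130756, -0.00480509,  0.00138331,  0.00066415,
        0.00157504]), 'joint_efforts': array([ 3.62741528e-01, -4.25542545e+01, -2.29300600e+01,  8.57651175e-03,
       -1.37140202e-05, -6.07828115e-03]), 'tcp_pos': array([0.52893978, 0.03213962, 0.23135779]), 'eef_rot': array([-3.14139775e+00,  1.36807245e-04,  1.44971414e+00]), 'force': array([-0.00263107, -0.3711069 , -0.33423143]), 'wrist_torque': array([-0.01035349, -0.03780615,  0.00886337]), 'opening': -0.000372914338613185}
```

View pics/t2.png

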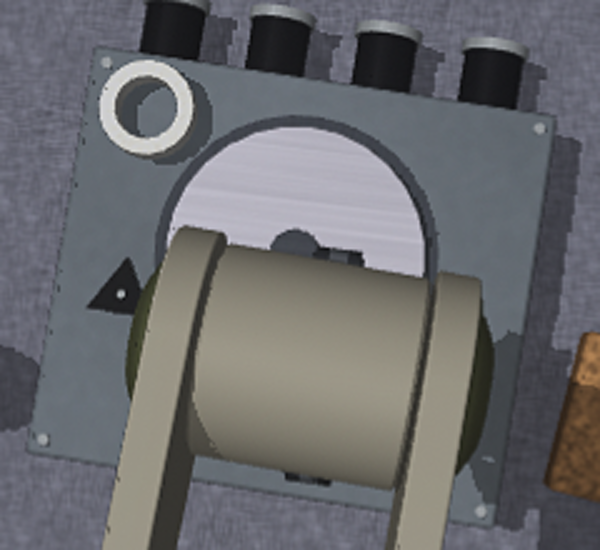

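The top view is blocked by the wrist, with only the triangle (121,293 in the crop) still visible. I'll descend and check with the scene camera.

Call:
{"method": "arm_command", "body": {
  "steps": [
    [[0,0,-2.5,0],[0,0,-2.5,0],[0,0,-2.5,0],[0,0,-2.5,0],[0,0,-2,0],[0,0,-1.2,0],[0,0,-0.7,0],[0,0,0,0],[0,0,0,0]]
  ]
}}

```text
time_s: 2.9
tcp_pos: [0.5295, 0.0327, 0.093]
eef_rot: [3.141, 0.0, 1.45]
force: [0.4, 0.7, -0.5]
opening: -0.0002
```

```bash
python3 - <<'E'
from h import *
shot('scene','s1.png',(230,130,450,290),3.5); print(manip.observe()['force'])
E
```

```text
[0.30526666 0.32050358 0.46581898]
```

View pics/s1.png

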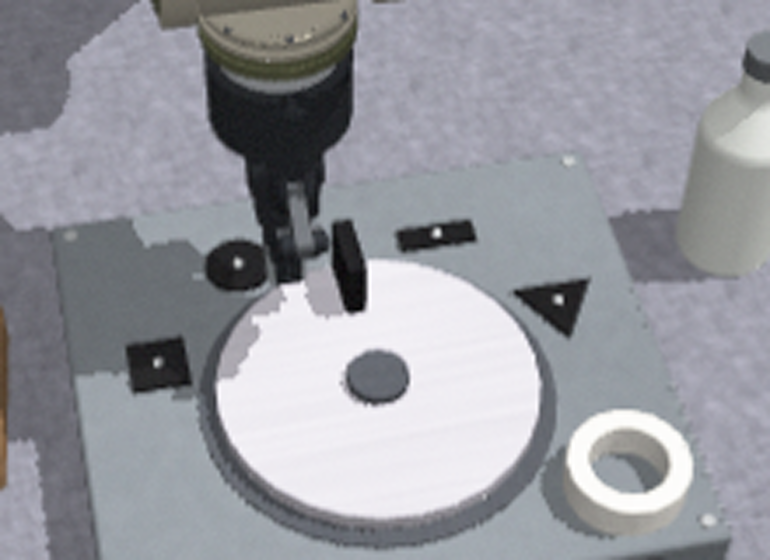

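The fingers are clear to the left of the tab, about 15–20 mm away. Next I'll compute the arc.

```bash
python3 - <<'E'
from h import *
C=np.array([.6055,.061])
f=lambda a,o=.017,r=.072: C+r*np.array([np.cos(a),np.sin(a)])-o*np.array([np.sin(a),-np.cos(a)])
a0=3.02; p=manip.observe()['tcp_pos'][:2]; print('to contact cm',(f(a0)-p)*100)
A=np.arange(a0,1.79+.1,-np.radians(8)); W=np.array([f(a) for a in A])
print(np.c_[A[1:],np.diff(W,axis=0)*100].round(2)); print('final',f(1.795))
E
```

```text
to contact cm [0.23465366 2.01295219]
[[ 2.88 -0.04  1.03]
 [ 2.74  0.1   1.03]
 [ 2.6   0.24  1.  ]
 [ 2.46  0.38  0.96]
 [ 2.32  0.51  0.9 ]
 [ 2.18  0.63  0.82]
 [ 2.04  0.74  0.72]
 [ 1.9   0.83  0.61]]
final [0.57291772 0.12741833]
```

Call:
{"method": "arm_command", "body": {
  "steps": [
    [[0.06,0.4,0,0],[0.06,0.4,0,0],[0.05,0.3,0,0],[0.03,0.2,0,0],[0.03,0.2,0,0],[0.02,0.2,0,0],[0,0.2,0,0],[0,0.2,0,0],[-0.01,0.26,0,-2],[-0.01,0.26,0,-2],[-0.01,0.26,0,-2],[-0.01,0.26,0,-2]]
  ]
}}

```text
time_s: 4.15
tcp_pos: [0.5314, 0.0642, 0.0923]
eef_rot: [3.141, 0.001, 1.31]
force: [0.7, -1.9, -1.2]
opening: 0.0
```

Call:
{"method": "arm_command", "body": {
  "steps": [
    [[0.03,0.34,0,-2.7],[0.03,0.34,0,-2.7],[0.04,0.35,0,-2.6],[0.08,0.33,0,-2.7],[0.08,0.33,0,-2.7],[0.08,0.34,0,-2.6],[0.12,0.32,0,-2.7],[0.13,0.32,0,-2.7],[0.13,0.32,0,-2.6]]
  ]
}}

```text
time_s: 5.05
tcp_pos: [0.5385, 0.0941, 0.0923]
eef_rot: [3.141, 0.001, 0.89]
force: [-0.8, -2.3, -0.1]
opening: -0.0003
```

```bash
python3 - <<'E'
from h import *
shot('scene','s2.png',(230,130,450,290),3.5); print(manip.observe()['force'])
E
```

```text
[-0.17622804 -1.28135374 -0.87154624]
```

View pics/s2.png

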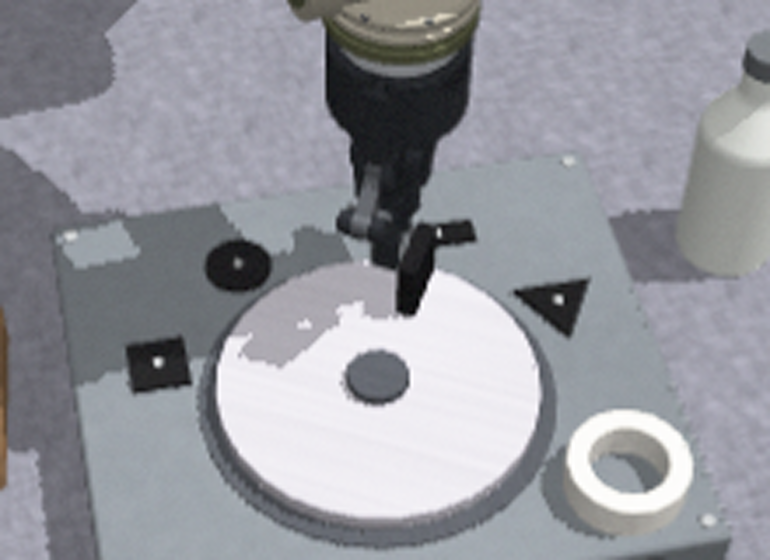

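The tab is turning with the fingers and now sits around (415,270), passing the long plate. Forces are about 2 N. Continuing the arc.

Call:
{"method": "arm_command", "body": {
  "steps": [
    [[0.17,0.3,0,-2.7],[0.17,0.3,0,-2.7],[0.17,0.3,0,-2.6],[0.21,0.27,0,-2.7],[0.21,0.27,0,-2.7],[0.21,0.28,0,-2.6],[0.25,0.24,0,-2.7],[0.25,0.24,0,-2.7],[0.24,0.24,0,-2.6],[0.2,0.16,0,-2],[0,0,0,0],[0,0,0,0]]
  ]
}}

```text
time_s: 6.3
tcp_pos: [0.5592, 0.1202, 0.0923]
eef_rot: [-3.141, 0.0, 0.44]
force: [-1.5, -0.9, 0.6]
opening: 0.0002
```

```bash
python3 - <<'E'
from h import *
shot('scene','s3.png',(310,150,450,255),5.5); s=manip.observe(); print(s['force'],s['tcp_pos'])
E
```

```text
[-0.72690689 -1.30070413 -0.149602  ] [0.55919523 0.12027831 0.09227601]
```

View pics/s3.png

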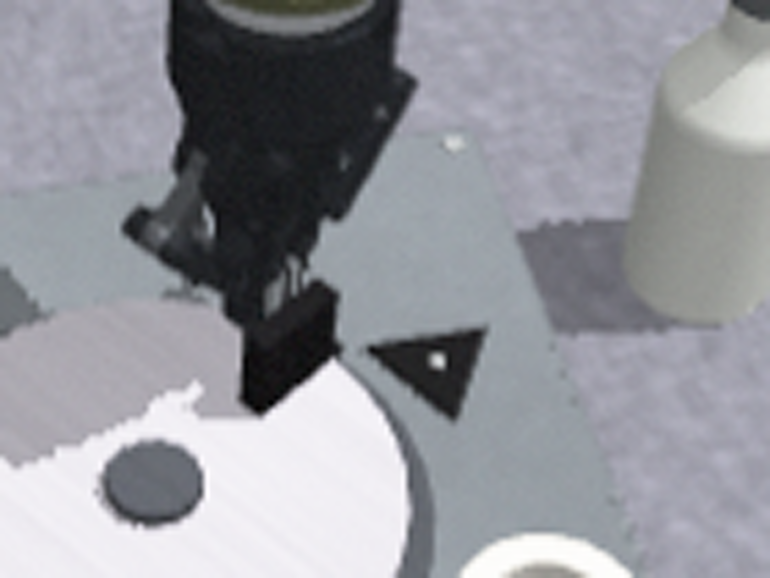

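The tab is one plate-step short of the triangle (440,360 in the crop). I'll measure the angle from the tab's top and foot edges.

```bash
python3 - <<'E'
from h import *
g=lambda L:np.array(L)/5.5+[310,150]
C=np.array([.6055,.061])
t=at_z('scene',g([[253,341],[328,288]]),.115)[:,:2]; b=at_z('scene',g([[262,414],[338,356]]),.075)[:,:2]
h=at_z('scene',g([[153,475]]),.083)[0]; tr=at_z('scene',g([[438,361]]),.064)[0]
a=lambda v:np.arctan2(v[1],v[0])
print('hub',h,'tri',tr,np.hypot(*(tr-h)[:2]),'tri angle',a(tr-h))
for n,e in(('top',t),('foot',b)): print(n,a(e[1]-e[0]),np.hypot(*(e[1]-e[0])),[a(q-h[:2]) for q in e],[np.hypot(*(q-h[:2])) for q in e])
f=lambda a,o=.017,r=.072: C+r*np.array([np.cos(a),np.sin(a)])-o*np.array([np.sin(a),-np.cos(a)])
p=manip.observe()['tcp_pos'][:2]
for q in (2.0,1.98,1.795): print(q,(f(q)-p)*100)
E
```

```text
hub [0.60770476 0.0612945  0.083     ] tri [0.57895343 0.18670818 0.064     ] 0.12866712473515365 tri angle 1.7961541471078413
top 1.9613307019815152 0.037529793362868914 [np.float64(2.015108434045162), np.float64(1.9920419369908178)] [np.float64(0.0499645579192454), np.float64(0.08746336243463546)]
foot 1.9877419271632681 0.040339769566501774 [np.float64(1.9342853150003945), np.float64(1.9573411599149295)] [np.float64(0.05318736731686067), np.float64(0.09349436134637264)]
2.0 [ 0.08841433 -0.08833869]
1.98 [0.20610476 0.00132865]
1.795 [1.37224943 0.71400294]
```

The tab points at about 2.00 rad (world) and the triangle's direction is 1.796 from both cameras. That leaves 11.7° to go.

Call:
{"method": "arm_command", "body": {
  "steps": [
    [[0.2,0.15,0,-2],[0.21,0.14,0,-2],[0.21,0.14,0,-2],[0.21,0.13,0,-2],[0.22,0.12,0,-2],[0.12,0.06,0,-1],[0.08,0.04,0,-0.7],[0,0,0,0],[0,0,0,0]]
  ]
}}

```text
time_s: 7.25
tcp_pos: [0.5718, 0.1282, 0.0923]
eef_rot: [-3.141, 0.0, 0.235]
force: [-2.0, -0.3, 0.9]
opening: -0.0
```

```bash
python3 - <<'E'
from h import *
shot('scene','s4.png',(310,150,450,255),5.5); s=manip.observe(); print(s['force'],s['tcp_pos'])
E
```

```text
[-1.45551644  1.31335653  0.19566931] [0.57177347 0.12811271 0.0923077 ]
```

View pics/s4.png

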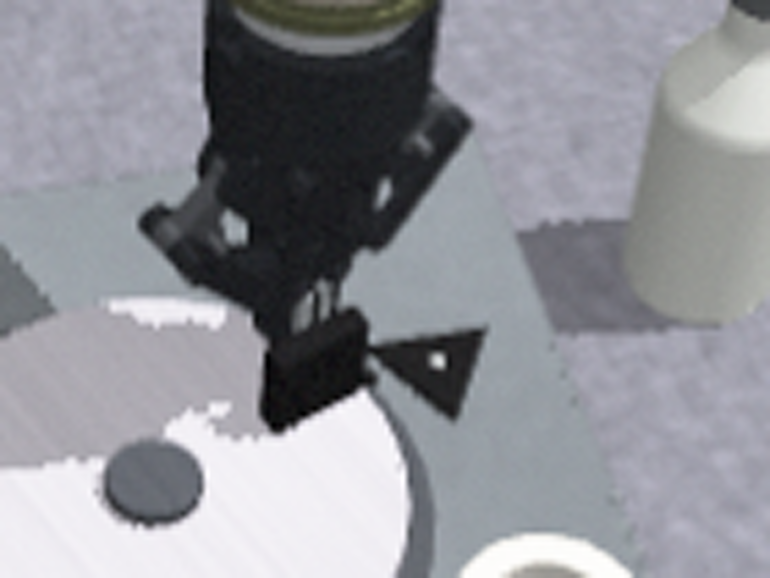

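The tab now heads towards the triangle's centre (438,361). I'll back off along the push direction, rise, move clear towards the robot and look from the top.

Call:
{"method": "arm_command", "body": {
  "steps": [
    [[-0.4,-0.1,0,0],[-0.8,-0.2,0,0],[-0.9,-0.2,0,0],[-0.9,-0.2,0,0],[0,0,2,0],[0,0,3,0],[0,0,3,0],[0,0,3,0],[-2,-3,2,0],[-3,-4,0,0],[-3,-4,0,0],[-3,-4,0,0]]
  ]
}}

```text
time_s: 8.5
tcp_pos: [0.4299, -0.0298, 0.2223]
eef_rot: [3.141, -0.001, 0.235]
force: [0.7, -1.4, -0.9]
opening: -0.0001
```

Call:
{"method": "arm_command", "body": {
  "steps": [
    [[-3,-4,0,0],[-1,-4,0,0],[0,-4,0,0],[0,-4,0,0],[0,-4,0,0],[0,-3,0,0],[0,0,0,0],[0,0,0,0]]
  ]
}}

```text
time_s: 9.3
tcp_pos: [0.3913, -0.2586, 0.2221]
eef_rot: [-3.141, 0.0, 0.233]
force: [0.1, 0.1, -1.0]
opening: 0.0001
```

```bash
python3 - <<'E'
from h import *
shot('top','t5.png',(210,160,370,280),5); s=manip.observe(); print(s['force'],s['tcp_pos'])
E
```

```text
[-0.32622003  1.09775966 -0.16982993] [ 0.39144551 -0.2579847   0.22223846]
```

View pics/t5.png

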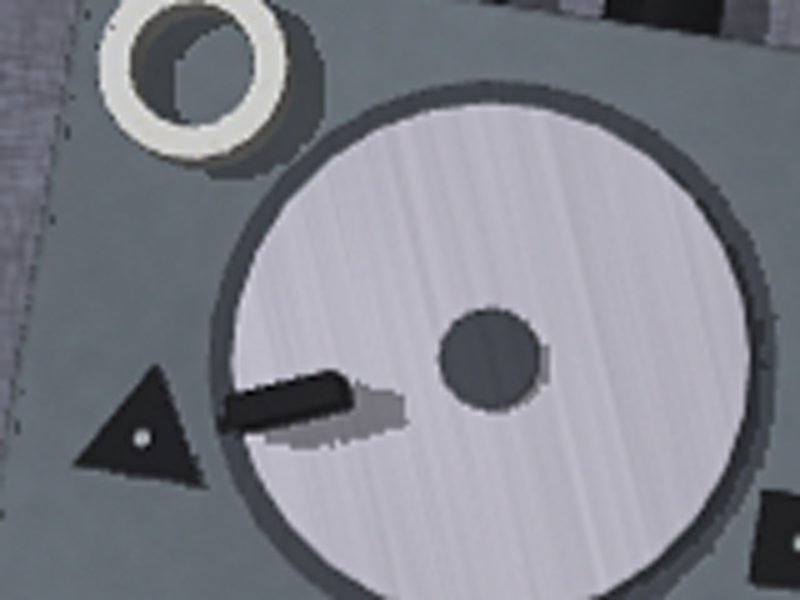

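```bash
python3 - <<'E'
from h import *
g=lambda L:np.array(L)/5+[210,160]
a=lambda v:np.arctan2(v[1],v[0])
h=at_z('top',g([[491,359]]),.083)[0][:2]; tr=at_z('top',g([[142,438]]),.064)[0][:2]
t=at_z('top',g([[228,413],[338,388]]),.115)[:,:2]; p=at_z('top',g([[222,421]]),.076)[0][:2]
fit=np.array([.6064,.0614])
for c in (h,fit): print(c,'tri',a(tr-c),'tab mid',a(t.mean(0)-c),'pointer tip',a(p-c),'tab dir',a(t[0]-t[1]))
E
```

```text
[0.60523483 0.05985696] tri 1.794908387098012 tab mid 1.8226403943713807 pointer tip 1.8056889859843217 tab dir 1.808913811347229
[0.6064 0.0614] tri 1.8065107225048567 tab mid 1.8444018002536104 pointer tip 1.8211560743292998 tab dir 1.808913811347229
```

```bash
python3 -c "
from rig import manip
print(manip.observe()['dq'].round(3)); print(manip.hand_in())"
```

```text
[ 0.018 -0.007  0.     0.002  0.001 -0.001]
the job is handed in; nothing more can be done
None
```

I pushed the tab clockwise with the shut fingertips, past the long plate and round to the triangular plate. Then I backed the fingers off along the push direction, lifted, and moved the arm clear at about 9 s, before handing in.

- **Aim:** in the last top view the tab points about 0.01–0.04 rad short of the triangle's centre, depending on which feature is measured. That is roughly 1–5 mm at the label ring, against the 12 mm allowed.
- **Dial height:** I did not measure this separately. The tab was only pushed sideways, and the picture shows the disc looking seated.
- **Forces:** readings at the end of each move were about 2 N.
- **Bystanders:** the tape and bottle looked unmoved in the pictures. The sanding block was outside the later crops, but the fingers never went near it.

No check failed. The only disagreement was that small spread between the hub-based and ring-fit angle estimates.

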